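# Count along the jar rack and push a jar home in the third gap

## Robot

A 7-joint arm with a two-finger parallel gripper is mounted at the origin on the work surface. World frame = base frame: x ahead of the robot, y to its left, z up, the work surface at z = 0. Lengths are in m, angles in rad, forces in N, time in s.
With the tool pointing down it reaches from about 0.4 to 0.85 m from the base axis. Payload 6.9 kg.
Tool frame: the origin (TCP) lies midway between the tips of the shut fingers; the grasp point (between the pads) lies behind it (ctrl.pinch_z is the z of the grasp point in the tool frame, in m); z points along the fingers, y is the direction in which the jaws open and shut (so a half turn about z gives the same grasp; the last joint's range is limited). The gripper opens to 85 mm and grips with 20 to 120 N. Pads are 22 mm wide; open, the fingers measure 114 mm over their backs; the gripper's body (76 mm by 85 mm) begins 54 mm behind the grasp point. The pads swing forward as they close: fully open they stand 13 mm farther back than shut.
Start: joints at [-1.123, 0.507, -0.238, 1.5, 0.126, 1.149, -0.155], TCP at [0.21, 0.589, 0.231] pointing down, gripper open.
Joint ranges: [-3.08, 3.08], [-0.24, 2.05], [-1.43, 1.35], [0, 2.5], [-1.52, 4.66], [0.17, 1.96], [-2.89, 2.89]. Speed limits (rad/s): [2.39, 2.39, 3.14, 3.14, 3.14, 3.14, 3.14].

## Interface

Orientations are given as a unit quaternion [w, x, y, z].
In Python, from station import ctrl, get_state, vision, ticket, models gives the robot as it stands. Calls block until the motion is done:
- ctrl.movep(position, orientation): joint-space move of the TCP to a pose.
- ctrl.movel(position, frame=None, max_speed=0.15): straight line of the TCP; frame=None keeps the orientation; max_speed is the mean speed in m/s.
- ctrl.set_joints(angles): joint-space move.
- ctrl.ungrasp() and ctrl.close_gripper(force=None): open the fingers fully, or close them until they stop; force is the grip in N (None keeps the last).
- ctrl.pause(seconds).
- ctrl.ik(position, orientation): joint angles nearest the present ones, or None.
- get_state(): the state.
- vision.grab_frame(name): name is "scene" or "top" or "wrist"; returns (picture, depth): 480x640x3 uint8, blue, green, red; 480x640 float32, m along the optical axis (not along the pixel's ray), 0 where there is no reading.
- vision.camera_info(name): a dict with "mtx" (3x3 intrinsics, pixels), "R" (3x3) and "t" (3): a world point X has camera coordinates R X + t; the wrist camera has in their place "hand_eye" (4x4, takes a point from camera to tool coordinates, whose origin is the TCP and whose axes are the flange's). Camera axes: x right, y down, z forward; pixel columns grow to the right and rows downward; lengths in m; the calibration is good to about 2 mm. A picture is of the moment at which its call begins: read the wrist's pose just before it. camera_info takes no time and is no camera call.
A pose or a line that the arm cannot do raises ctrl.Unreachable and nothing moves.
- ticket.close_job(): hands the job in, once; it reports no verdict.
Trained networks look in the newest picture that a camera, given by its name, has taken for a name from the list of things; names that differ only in an ending like _2 or _b are one class to them, and where a whole thing is asked for, a point or a joint stands for the part that bears it (a point fixed in the world has none). Each returns a list of dicts, best first, with "p" (0 to 1); they miss things now and then, are a little off and sometimes report something else, mostly with a low value. They report only what shows in the picture. A call takes as long as a camera call. They do not tell look-alikes from the thing itself.
- models.recognise(camera, target): "point" ([column, row] in pixels, amid what is visible of it).
- models.masks_of(camera, target): "mask" (480x640 bool, what is visible of it) and "point" ([column, row] in pixels, amid what is visible of it).
The state is a dict: "time": time; "qpos": joint angles; "qd": joint speeds; "tau": joint torques, N m; "tcp_pos": TCP position; "eef_rot": TCP orientation; "contact_force": force on the tool from outside, world axes, zero at the start; "wrist_torque": the same for the moment, N m; "width": finger opening in m.
Only numpy, scipy, OpenCV 4.12 (cv2) and the standard library are available. Lean on these libraries where they do the work, as an engineer would, in place of code of your own. Each camera call takes 0.05 s, during which the arm holds its last target.

## Task

Starting at the end by the cup of spoons, run the closed fingertips lightly, without lifting off, along the jar rack's sprung top rail from the first gap, counting every gap whether full or empty, and rest on the rail over the third gap for about a second, going no further along it. Then push the square-cornered jar across the counter, a short end first, into that third gap until it is fully home against the back. Only touch and push: do not grip, lift or tip the jar, and leave the other things where they stand.

Things in the scene. Friction and masses are not known exactly. Their poses are not given: they have to be found in the camera images.
- rack: Bare metal jar rack fixed to the counter, open at the front (-x). Origin: on the counter under its centre; x from front to back, y along the row, z up. Dividers 5 mm thick, 55 tall, from x = -28 to 41 mm, at y = -180, -120 .. 180 mm: six gaps 55 wide, centres y = -150, -90, -30, 30, 90, 150. Back panel 50 tall, inner face x = 41. No floor: jars slide on the counter.
- rail (a joint): The rack's sprung top rail: how far it is pressed down, m, 0 up, 0.011 at its stop. Starts to move at about 2 N, about 9 N at the stop. Flat smooth steel strip 22 mm wide (rack x = 17 to 39 mm), 372 mm long, over all six gaps and above the jars; top face 88 mm above the counter when up.
- rail_mid (a point): Middle of the rail's top face (rack x = 28, y = 0 mm); goes down with the rail.
- spoon_cup: Tall steel cup, 60 mm across, 90 mm tall, with spoons sticking up to about 145 mm; fixed at either end of the rack, in line with the rail, 70 mm beyond the end divider: rack x = 28, y = +250 or -250 mm. Gaps are counted from this end. Origin: centre of its underside.
- dish: Shallow steel dish 68 mm across, 22 mm tall, fixed in the same way at the rack's other end. Origin: centre of its underside.
- jar: The only jar that is not round: white box-shaped jar, red lid, 72 mm along its x, 44 along y, 54 tall (lid: top 10 mm, 1.5 mm smaller all round), about 0.2 kg, loose in front of the rack, its +x short end roughly towards the gaps. Origin: centre of underside. Fully home, its origin is at rack x = 5 mm and its near end stands 3 mm out of the dividers.
- rack_jar_a: Round jar, 44 mm across, 54 mm tall, standing in the rack's end gap at y = +150 mm. Leave alone. Origin: centre of underside, as for all below.
- rack_jar_b: The same, in the end gap at y = -150 mm. Leave alone.
- jar_small: Round jar, 50 mm across, 62 mm tall, on the counter. Leave alone.
- jar_big: Round jar, 74 mm across, 85 mm tall, on the counter. Leave alone.
- bowl: White bowl, 110 mm across, 45 mm tall, on the counter. Leave alone.
- tumbler: Empty steel tumbler, 68 mm across, 85 mm tall, on the counter away from the rack. Leave alone.
- spoon: Spoon lying flat on the counter behind the rack. Leave alone.
Things that resemble listed ones, but are neither listed nor needed, are in the scene too. What is shaped like the jar but yellow is not meant.

How it is judged:
On the way, in this order (a step that is already met when the one before it is completed fails the run):
1. fingertips press on the rail over the first gap from the spoon cup (value of joint rail above 0.0007 m and contact force between the fingers and rack above 0.2 N and horizontal distance between the grasp point and spoon_cup between 0.077 and 0.123 m), for 0.04 s.
2. still on the rail between the first and second gaps (value of joint rail above 0.0007 m and contact force between the fingers and rack above 0.2 N and horizontal distance between the grasp point and spoon_cup between 0.124 and 0.136 m), for 0.01 s.
3. fingertips press on the rail over the second gap (value of joint rail above 0.0007 m and contact force between the fingers and rack above 0.2 N and horizontal distance between the grasp point and spoon_cup between 0.137 and 0.183 m), for 0.04 s.
4. still on the rail between the second and third gaps (value of joint rail above 0.0007 m and contact force between the fingers and rack above 0.2 N and horizontal distance between the grasp point and spoon_cup between 0.184 and 0.196 m), for 0.01 s.
5. fingertips rest on the rail over the third gap for half a second (value of joint rail above 0.0007 m and contact force between the fingers and rack above 0.2 N and horizontal distance between the grasp point and spoon_cup between 0.197 and 0.243 m), for 0.5 s.
6. the square jar is home in the third gap (x of jar in the frame of rack above -0.001 m and ((y of spoon_cup in the frame of rack above 0 m and y of jar in the frame of rack between 0.018 and 0.042 m) or (y of spoon_cup in the frame of rack below 0 m and y of jar in the frame of rack between -0.042 and -0.018 m)) and angle between the x axis of jar and the x axis of rack, either way round below 0.25 rad and angle between jar's own z axis and vertical below 0.1 rad), for 0.2 s.
At the end, for the whole second after the job is handed in: The square jar stands upright on the counter (tilt under 0.1 rad) in the third gap from the spoon cup, within 12 mm of the gap's centre line and 0.25 rad of its direction, no more than 6 mm short of the back panel, at rest; the rail is up again (all of step 6 and linear speed of jar below 0.01 m/s and value of joint rail below 0.0007 m and height (world z) of jar below 0.006 m); the robot touches nothing.
It fails at once if the square jar is lifted or tipped (height (world z) of jar above 0.015 m or angle between jar's own z axis and vertical above 0.4 rad).
It fails at once if the fingers press on the rail beyond the third gap (value of joint rail above 0.0007 m and contact force between the fingers and rack above 0.2 N and horizontal distance between the grasp point and spoon_cup above 0.26 m).
It fails at once if the fingers press the rack harder than 22 N (contact force between the fingers and rack above 22 N).
It fails at once if another jar, the bowl, the tumbler or the spoon is moved more than 20 mm or knocked over (distance of any of rack_jar_a, rack_jar_b, jar_small, jar_big, bowl, tumbler, spoon from where it was at the start of the episode above 0.02 m or angle between any of rack_jar_a, rack_jar_b, jar_small, jar_big, bowl, tumbler's own z axis and vertical above 0.5 rad).
It also fails if it takes over 72 s, if anything falls off the work surface, if the arm or the gripper's body presses on something with over 40 N, if the wrist force passes 120 N, or if a joint passes its speed limit or range.

## Working session

There is one attempt and no reset: what is moved stays moved. The work goes in short steps, each a Python script; the robot and the scene stay as the last script left them, time stands still between calls to the robot, and variables do not carry over. Pictures are saved under pics/ and viewed, and the job is handed in when it is done.

```bash
ls; mkdir -p pics; python3 - <<'E'
from station import ctrl,get_state,vision
import cv2
for n in ("scene","top"):
    p,d=vision.grab_frame(n); cv2.imwrite(f"pics/{n}1.png",p)
    i=vision.camera_info(n); print(n,i["mtx"],-i["R"].T@i["t"],i["R"])
s=get_state(); print(s, ctrl.pinch_z)
E
```

```text
pics
scene [[483.88461787   0.         317.95023623]
 [  0.         483.88461787 243.02390862]
 [  0.           0.           1.        ]] [1.05618894 0.68373394 0.67045255] [[-0.79309223  0.60892446 -0.01468732]
 [ 0.35482339  0.44227094 -0.82370916]
 [-0.49508088 -0.65848874 -0.56682229]]
top [[522.01396498   0.         322.14002081]
 [  0.         522.01396498 240.16602746]
 [  0.           0.           1.        ]] [ 0.4649525  -0.00334114  1.06139988] [[-0.02070603 -0.99974047 -0.00949984]
 [-0.99518131  0.0215206  -0.09566099]
 [ 0.09584061  0.00747331 -0.99536864]]
{'time': 0.1, 'qpos': array([-1.1224754 ,  0.50821867, -0.2375212 ,  1.50102721,  0.12568308,
        1.14892465, -0.15477818]), 'qd': array([-0.00043475, -0.00170334,  0.00095171, -0.00307025, -0.0007071 ,
       -0.00016048,  0.00059589]), 'tau': array([-5.38534310e-03, -6.21837187e+01, -2.19486974e+00, -2.50209314e+01,
        1.24953291e-02,  7.78932270e-03,  3.71883218e-06]), 'tcp_pos': array([0.21000769, 0.5881761 , 0.23054001]), 'eef_rot': array([-1.23109777e-04,  1.70563905e-01,  9.85346295e-01, -7.86655928e-04]), 'contact_force': array([ 0.23638051, -0.05727807, -0.12645631]), 'wrist_torque': array([-0.04076963,  0.02154394,  0.03461372]), 'width': 0.08535542537725127} -0.0187
```

View pics/scene1.png

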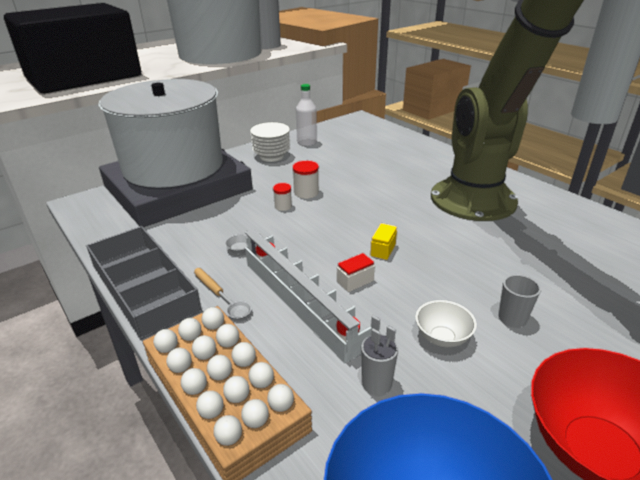

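View pics/top1.png

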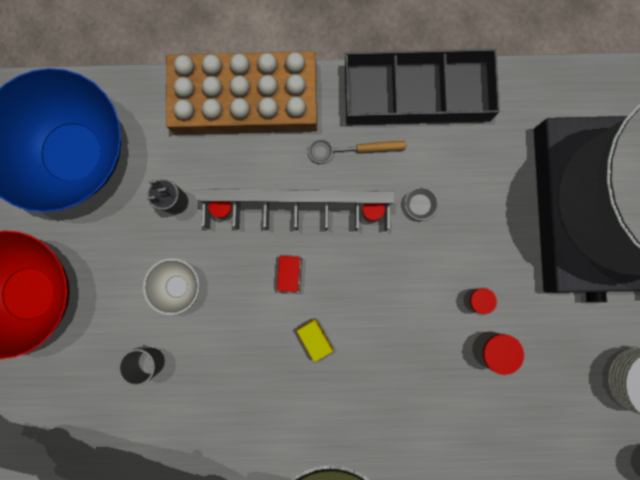

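The top view shows the spoon cup at (165,197), at the rack's +y end, and the dish at (419,205). The dividers stand at columns 206 to 388, so the third gap from the cup is at about column 281. The red-lidded square jar is at (289,274) and the yellow look-alike at (313,340). Next I'll measure these.

```bash
cat > h.py <<'E'
import numpy as np, cv2
from station import ctrl,get_state,vision,models
def cloud(n):
    p,d=vision.grab_frame(n); i=vision.camera_info(n)
    v,u=np.mgrid[0:480,0:640]; K=i["mtx"]
    c=np.stack([(u-K[0,2])/K[0,0]*d,(v-K[1,2])/K[1,1]*d,d],-1)
    if "R" in i: w=(c-i["t"])@i["R"]
    else: w=c
    w[d==0]=np.nan
    return p,d,w
E
python3 - <<'E'
from h import *
for cam in ("top","scene"):
    p,d,w=cloud(cam); z=w[...,2]
    print(cam)
    ms=models.masks_of(cam,"rail")
    for m in ms[:2]:
        k=m["mask"]&(abs(z-.088)<.006); q=w[k]; print("rail",m["p"],k.sum(),m["point"])
        if k.sum()<50: continue
        print(np.median(q,0)); r=cv2.minAreaRect(q[:,:2].astype(np.float32)); print(r)
    for t in ("spoon_cup","dish","jar","rack_jar_a","jar_small","bowl","tumbler"):
        for m in models.masks_of(cam,t)[:4]:
            q=w[m["mask"]]; q=q[np.isfinite(q[:,2])]
            if len(q)==0: continue
            top=np.percentile(q[:,2],97); s=q[q[:,2]>top-.008]
            print(t,round(m["p"],2),m["point"],top.round(4),"rect",[np.round(a,4) for a in cv2.minAreaRect(s[:,:2].astype(np.float32))])
E
```

```text
top
rail 0.79 2286 [295.0, 198.4]
[0.64319771 0.05349577 0.09032709]
((0.6433741450309753, 0.053672775626182556), (0.37045586109161377, 0.023226039484143257), 87.98588562011719)
spoon_cup 0.89 [165.1, 196.0] 0.14 rect [array([0.6548, 0.3031]), array([0.0274, 0.0383]), np.float64(25.9034)]
dish 0.85 [420.4, 205.7] 0.0261 rect [array([ 0.6348, -0.1967]), array([0.0651, 0.0659]), np.float64(43.6259)]
jar 0.96 [290.9, 273.4] 0.0592 rect [array([0.4987, 0.0707]), array([0.0409, 0.0687]), np.float64(85.3153)]
jar 0.83 [312.5, 339.6] 0.0592 rect [array([0.3694, 0.023 ]), array([0.0689, 0.041 ]), np.float64(29.1185)]
rack_jar_a 0.72 [218.2, 210.4] 0.0593 rect [array([0.627 , 0.2025]), array([0.0426, 0.0316]), np.float64(88.0914)]
rack_jar_a 0.55 [376.7, 210.8] 0.0595 rect [array([ 0.6158, -0.0967]), array([0.0413, 0.0337]), np.float64(86.7465)]
jar_small 0.75 [480.8, 301.7] 0.0671 rect [array([ 0.4379, -0.2988]), array([0.0481, 0.0473]), np.float64(84.5763)]
bowl 0.94 [169.3, 286.4] 0.0483 rect [array([0.4789, 0.2996]), array([0.1065, 0.1068]), np.float64(89.4676)]
bowl 0.39 [291.0, 272.5] 0
[... 672 characters left out ...]
398]), np.float64(28.8609)]
jar 0.67 [354.4, 270.4] 0.0538 rect [array([0.4988, 0.0734]), array([0.0441, 0.0712]), np.float64(88.566)]
rack_jar_a 0.5 [340.3, 333.6] 0.0541 rect [array([0.6482, 0.2038]), array([0.0137, 0.0269]), np.float64(5.7851)]
rack_jar_a 0.42 [261.9, 252.3] 0.0835 rect [array([ 0.6395, -0.0526]), array([0.0231, 0.0304]), np.float64(2.3157)]
jar_small 0.64 [283.6, 195.1] 0.0612 rect [array([ 0.4387, -0.2981]), array([0.0528, 0.043 ]), np.float64(55.6917)]
bowl 0.62 [444.3, 322.6] 0.0441 rect [array([0.479 , 0.3013]), array([0.1101, 0.1039]), np.float64(51.5205)]
tumbler 0.71 [519.4, 298.1] 0.0838 rect [array([0.3324, 0.353 ]), array([0.0683, 0.0663]), np.float64(40.3955)]
```

```bash
cat >> h.py <<'E'
yaw=-np.radians(2.01); ax=np.array([np.cos(yaw),np.sin(yaw)]); ay=np.array([-np.sin(yaw),np.cos(yaw)])
MID=np.array([.6435,.0545]); ORG=MID-.028*ax
def R2W(x,y): return ORG+x*ax+y*ay
def W2R(p): q=np.asarray(p)[:2]-ORG; return np.array([q@ax,q@ay])
a=(np.pi+yaw)/2
Q=np.array([0,np.cos(a),np.sin(a),0])
def P(x,y,z): return np.array([*R2W(x,y),z])
E
python3 - <<'E'
from h import *
p,d,w=cloud("scene")
for b in ((slice(380,480),slice(330,540)),(slice(350,480),slice(540,640))):
    print(np.nanpercentile(w[b][...,2],99))
print(P(.028,.25,0), P(.028,-.25,0), W2R([.4988,.072]), R2W(.028,.15))
ctrl.close_gripper()
s=get_state(); p0=s["tcp_pos"]; print(p0,s["width"])
ctrl.movel([p0[0],p0[1],.30])
ctrl.movep(P(.028,.15,.22),Q)
s=get_state(); print(s["time"],s["tcp_pos"],s["eef_rot"],Q,s["contact_force"],s["qpos"])
p,d=vision.grab_frame("scene"); cv2.imwrite("pics/s2.png",p)
E
```

```text
0.09901904534776859
0.09040572397142643
[0.65226848 0.30434618 0.        ] [ 0.63473152 -0.19534618  0.        ] [-0.11722476  0.01241404] [0.64876109 0.20440771]
[0.21013178 0.58859472 0.23125745] -0.00011585668132083753
4.5333 [0.64820184 0.20611742 0.22019445] [-4.41922626e-05  1.65419592e-02  9.99863042e-01  5.09215170e-04] [0.         0.01753966 0.99984617 0.        ] [-0.8616899  -0.55350046 -0.0928038 ] [-0.25597723  0.59983616 -0.15916702  1.35352681  0.09527433  1.19537593
  1.1150024 ]
```

View pics/s2.png

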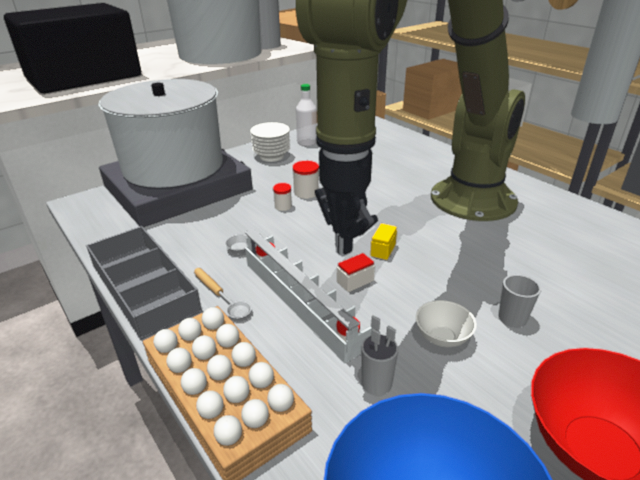

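The arm is above the rail near the cup end and clear of the spoons. The predicted cup and dish centres match the measured ones. Now I'll descend with force feedback.

```bash
python3 - <<'E'
from h import *
ctrl.movel(P(.028,.15,.105),max_speed=.08)
ctrl.pause(.2)
b=np.mean([get_state()["contact_force"] for _ in range(3)],0); print("base",b)
z=.096
f=0
while z>.078:
    ctrl.movel(P(.028,.15,z),max_speed=.03); ctrl.pause(.1)
    s=get_state(); f=s["contact_force"][2]-b[2]
    print(round(z,4),s["tcp_pos"].round(4),(s["contact_force"]-b).round(2))
    if f>3.6: break
    z-=.0015
print(s["time"])
E
```

```text
base [-0.80815521 -0.69436302 -0.56755059]
0.096 [0.6488 0.2044 0.096 ] [1.56 0.54 0.45]
0.0945 [0.6488 0.2044 0.0945] [0.51 0.48 0.61]
0.093 [0.6487 0.2044 0.093 ] [0.22 0.37 0.95]
0.0915 [0.6488 0.2044 0.0915] [0.03 0.9  1.02]
0.09 [0.6488 0.2044 0.0899] [0.32 0.18 1.15]
0.0885 [0.6487 0.2044 0.0885] [0.26 0.02 0.  ]
0.087 [0.6489 0.2045 0.0873] [1.15 0.5  2.88]
0.0855 [0.6489 0.2045 0.0857] [1.54 0.01 3.81]
9.375
```

```bash
python3 - <<'E'
from h import *
zt=.0840
ctrl.movel(P(.028,.15,zt),max_speed=.02); ctrl.pause(.1)
C=R2W(.028,.25)
for y in (.15,.13,.11,.09,.07,.05,.03):
    ctrl.movel(P(.028,y,zt),max_speed=.03)
    s=get_state(); print(y,s["time"],s["tcp_pos"].round(4),np.linalg.norm(s["tcp_pos"][:2]-C).round(4),s["contact_force"].round(2))
ctrl.pause(1.0)
s=get_state(); print(s["time"],s["tcp_pos"].round(4),s["contact_force"].round(2))
p,d=vision.grab_frame("scene"); cv2.imwrite("pics/s3.png",p[150:400,150:500].repeat(2,0).repeat(2,1))
E
```

```text
0.15 9.975 [0.6489 0.2045 0.0841] 0.0999 [0.45 0.44 4.44]
0.13 10.7917 [0.6481 0.1834 0.0839] 0.121 [ 0.56 -0.37  4.02]
0.11 11.6083 [0.6474 0.1635 0.0839] 0.141 [ 0.51 -0.49  5.37]
0.09 12.425 [0.6467 0.1435 0.084 ] 0.161 [-0.43 -0.97  4.65]
0.07 13.2417 [0.6459 0.1235 0.0839] 0.181 [0.67 0.16 4.03]
0.05 14.0583 [0.6452 0.1035 0.0839] 0.201 [-0.81 -0.15  3.88]
0.03 14.875 [0.6446 0.0835 0.084 ] 0.221 [ 0.69 -0.42  4.98]
15.875 [0.6445 0.0844 0.084 ] [ 0.77 -3.21  4.34]
```

View pics/s3.png

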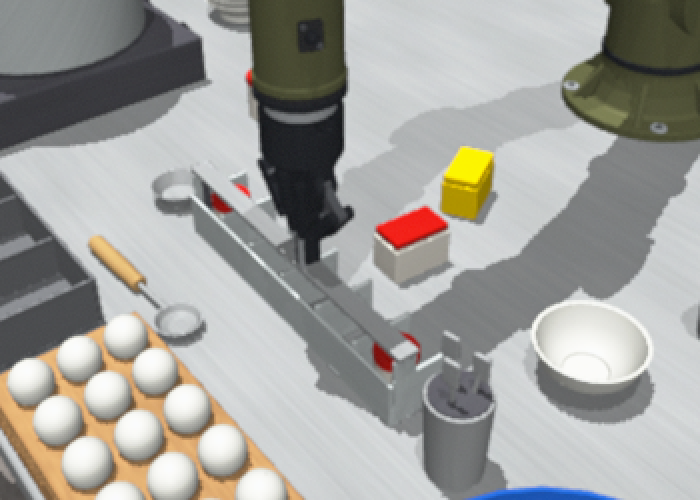

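The closed fingertips are resting on the rail over the third gap, at about (310,255) in the crop, and the force stayed at 4–5 N throughout. Next I'll lift off, re-measure the jar and nudge it sideways into line.

```bash
cat >> h.py <<'E'
def jarpose(cam):
    p,d,w=cloud(cam)
    hsv=cv2.cvtColor(p,cv2.COLOR_BGR2HSV)
    red=((hsv[...,0]<8)|(hsv[...,0]>172))&(hsv[...,1]>150)&(hsv[...,2]>60)
    out=[]
    r=w[...,:2]-ORG; X=r@ax; Y=r@ay
    m=red&(abs(w[...,2]-.056)<.009)&(X<.02)&(X>-.2)&(abs(Y)<.09)
    n,l,st,_=cv2.connectedComponentsWithStats(m.astype(np.uint8))
    if n<2: return None
    k=1+np.argmax(st[1:,4]); q=w[l==k][:,:2].astype(np.float32)
    c,sz,an=cv2.minAreaRect(q)
    th=an if sz[0]>sz[1] else an-90
    return W2R(c).round(4),np.round(sz,4),round(th-np.degrees(yaw),2),st[k,4]
E
python3 - <<'E'
from h import *
p0=get_state()["tcp_pos"]
ctrl.movel(P(.028,.03,.15),max_speed=.1)
ctrl.movel(P(-.117,-.05,.15))
print(jarpose("top"),jarpose("scene"))
s=get_state(); print(s["time"],W2R(s["tcp_pos"]),s["contact_force"])
p,d=vision.grab_frame("top"); cv2.imwrite("pics/t4.png",p[150:400,150:500].repeat(2,0).repeat(2,1))
E
```

```text
None (array([-0.117 ,  0.0133]), array([0.0416, 0.0701]), np.float64(-2.17), np.int32(386))
18.0833 [-0.11631926 -0.04945927] [-0.25960527  0.84113968  0.24834856]
```

View pics/t4.png

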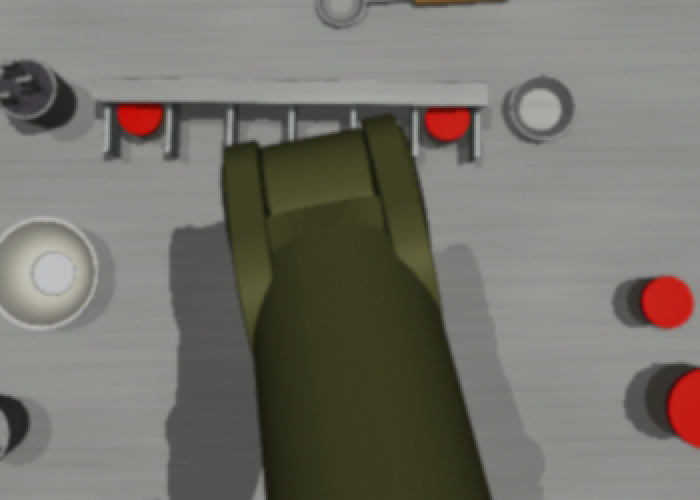

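The arm hides the jar from the top camera here, but the scene camera gives rack (-0.117, 0.013), close to the first measurement. The jar therefore needs about +17 mm in y.

```bash
python3 - <<'E'
from h import *
ctrl.movel(P(-.117,-.05,.02),max_speed=.1)
print(get_state()["contact_force"].round(2))
for y in (-.035,-.025,-.018,-.012):
    ctrl.movel(P(-.117,y,.02),max_speed=.04)
    s=get_state(); print(y,s["time"],W2R(s["tcp_pos"]).round(4),s["contact_force"].round(2),jarpose("scene"))
p,d=vision.grab_frame("scene"); cv2.imwrite("pics/s5.png",p[150:400,150:500].repeat(2,0).repeat(2,1))
E
```

```text
[-0.47 -0.28 -0.4 ]
-0.035 20.1083 [-0.117  -0.0347] [-0.12  0.23 -0.47] (array([-0.1173,  0.013 ]), array([0.0417, 0.0683]), np.float64(-2.09), np.int32(397))
-0.025 20.5583 [-0.117  -0.0246] [-0.25 -0.45 -0.02] (array([-0.1174,  0.0119]), array([0.0466, 0.0684]), np.float64(-1.58), np.int32(403))
-0.018 20.9333 [-0.117  -0.0176] [ 0.09 -0.18  0.02] (array([-0.1183,  0.0187]), array([0.0482, 0.07  ]), np.float64(-1.03), np.int32(408))
-0.012 21.2833 [-0.117  -0.0115] [-0.23  0.62 -0.15] (array([-0.1176,  0.0253]), array([0.0461, 0.0688]), np.float64(-0.32), np.int32(404))
```

View pics/s5.png

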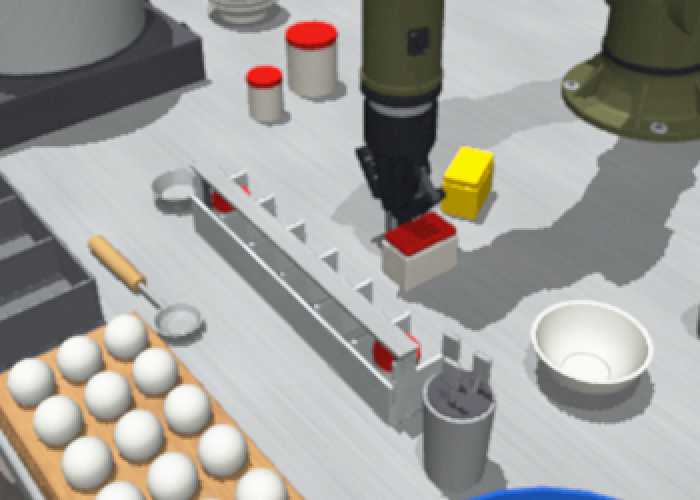

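The jar is sliding squarely, and the jar-to-TCP offset of 36.8 mm fits half the jar plus half a finger. I'll finish the nudge, back off, re-check, then go behind it.

```bash
python3 - <<'E'
from h import *
ctrl.movel(P(-.117,-.0068,.02),max_speed=.03)
ctrl.movel(P(-.117,-.03,.02),max_speed=.06)
print(jarpose("scene"))
ctrl.movel(P(-.117,-.03,.12),max_speed=.15)
ctrl.movel(P(-.190,.03,.12),max_speed=.15)
print(get_state()["time"],jarpose("scene"),jarpose("top"))
p,d=vision.grab_frame("scene"); cv2.imwrite("pics/s6.png",p[150:400,150:500].repeat(2,0).repeat(2,1))
E
```

```text
(array([-0.1178,  0.0323]), array([0.0421, 0.0691]), np.float64(-0.05), np.int32(403))
23.8917 (array([-0.1178,  0.0317]), array([0.0422, 0.0701]), np.float64(1.41), np.int32(407)) (array([-0.1173,  0.0293]), array([0.0395, 0.0675]), np.float64(0.83), np.int32(628))
```

View pics/s6.png

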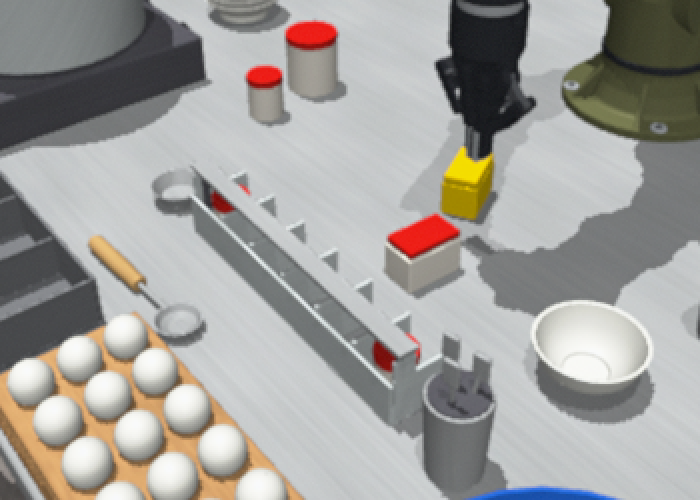

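Both cameras put the jar at rack y ≈ 0.030, aligned within about 1°. Now I'll go down behind it and push it in.

```bash
python3 - <<'E'
from h import *
Y=.0305
ctrl.movel(P(-.184,Y,.12)); ctrl.movel(P(-.184,Y,.02),max_speed=.1)
print(get_state()["contact_force"].round(2))
for x in (-.165,-.14,-.115,-.10,-.09,-.08,-.07):
    ctrl.movel(P(x,Y,.02),max_speed=.04)
    s=get_state(); print(x,round(s["time"],2),W2R(s["tcp_pos"]).round(4),s["contact_force"].round(2),jarpose("scene"))
p,d=vision.grab_frame("scene"); cv2.imwrite("pics/s7.png",p[150:400,150:500].repeat(2,0).repeat(2,1))
E
```

```text
[-0.27 -0.19  0.43]
-0.165 26.07 [-0.165   0.0305] [-0.11  0.51  1.05] (array([-0.1168,  0.0326]), array([0.0418, 0.072 ]), np.float64(0.85), np.int32(414))
-0.14 26.89 [-0.14    0.0305] [-0.04  0.29 -0.27] (array([-0.093 ,  0.0317]), array([0.0416, 0.0738]), np.float64(-0.97), np.int32(427))
-0.115 27.72 [-0.115   0.0305] [ 0.14  0.51 -0.19] (array([-0.0675,  0.0318]), array([0.0736, 0.0424]), np.float64(2.2), np.int32(439))
-0.1 28.29 [-0.0997  0.0305] [0.44 0.2  0.48] (array([-0.0524,  0.0318]), array([0.0426, 0.0721]), np.float64(-0.01), np.int32(446))
-0.09 28.74 [-0.0896  0.0305] [-0.23 -1.17  0.98] (array([-0.0438,  0.0319]), array([0.0418, 0.0696]), np.float64(0.34), np.int32(429))
-0.08 29.19 [-0.0796  0.0305] [-1.51 -0.69  0.31] (array([-0.0367,  0.032 ]), array([0.0421, 0.0569]), np.float64(-1.73), np.int32(364))
-0.07 29.64 [-0.0696  0.0305] [-0.41 -0.75  0.39] (array([-0.0342,  0.0321]), array([0.0417, 0.05  ]), np.float64(-3.48), np.int32(298))
```

View pics/s7.png

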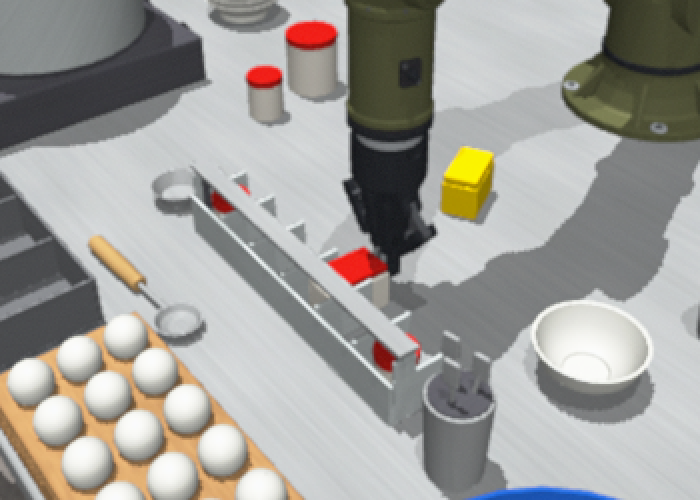

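The jar's lid, at (360,265) in the crop, has entered the third gap between its dividers with low force. I'll continue in small steps until it meets the back panel.

```bash
python3 - <<'E'
from h import *
Y=.0305; x=-.065
b=get_state()["contact_force"]
while x>-1 and x<=-.034:
    ctrl.movel(P(x,Y,.02),max_speed=.03)
    s=get_state(); f=s["contact_force"][:2]@ax; print(round(x,4),round(s["time"],2),W2R(s["tcp_pos"]).round(4),s["contact_force"].round(2))
    if f<-6: break
    x+=.005 if x<-.052 else .0015
ctrl.pause(.3); s=get_state(); print(W2R(s["tcp_pos"]).round(4),s["contact_force"].round(2))
E
```

```text
-0.065 30.06 [-0.0647  0.0305] [-0.14 -0.66  0.04]
-0.06 30.38 [-0.0596  0.0305] [-0.33  0.15  0.29]
-0.055 30.69 [-0.0546  0.0305] [-0.38  0.06 -0.31]
-0.05 31.01 [-0.0496  0.0305] [-0.85 -0.45 -0.22]
-0.0485 31.26 [-0.0484  0.0305] [-0.69 -0.32 -0.18]
-0.047 31.51 [-0.0469  0.0305] [-0.34 -0.52 -0.06]
-0.0455 31.76 [-0.0454  0.0305] [-0.33 -0.13  0.12]
-0.044 32.01 [-0.0438  0.0305] [-0.4   0.28 -0.36]
-0.0425 32.26 [-0.0427  0.0305] [-1.87  0.48  0.83]
-0.041 32.51 [-0.0428  0.0305] [-6.27  0.02  3.52]
[-0.0428  0.0305] [-6.11  0.15  3.49]
```

A firm stop came at TCP x = -42.8 mm, against about -42 expected for fully home. I'll back off and inspect.

```bash
python3 - <<'E'
from h import *
ctrl.movel(P(-.08,.0305,.02),max_speed=.05)
ctrl.movel(P(-.10,.0305,.15),max_speed=.15)
ctrl.movel(P(-.20,-.10,.25),max_speed=.2)
ctrl.pause(.3)
p,d,w=cloud("top"); s=get_state(); print(s["time"],s["contact_force"].round(2))
cv2.imwrite("pics/t8.png",p[120:320,140:450].repeat(2,0).repeat(2,1))
q,_=vision.grab_frame("scene"); cv2.imwrite("pics/s8.png",q[150:400,150:500].repeat(2,0).repeat(2,1))
r=w[...,:2]-ORG; X=r@ax; Y=r@ay
hsv=cv2.cvtColor(p,cv2.COLOR_BGR2HSV); red=(hsv[...,1]>150)&((hsv[...,0]<8)|(hsv[...,0]>172))
m=red&(abs(Y-.03)<.03)&(abs(X)<.06); print("lid X",X[m].min(),X[m].max(),"Y",Y[m].min(),Y[m].max(),m.sum())
k=models.masks_of("scene","rail"); 
E
```

```text
36.225 [0.77 0.47 0.59]
lid X -0.027844246722202568 0.020771302652183417 Y 0.010159759606944515 0.057096023010450365 531
```

View pics/t8.png

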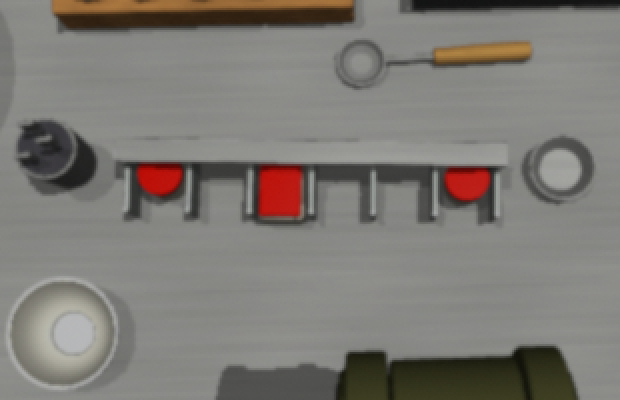

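View pics/s8.png

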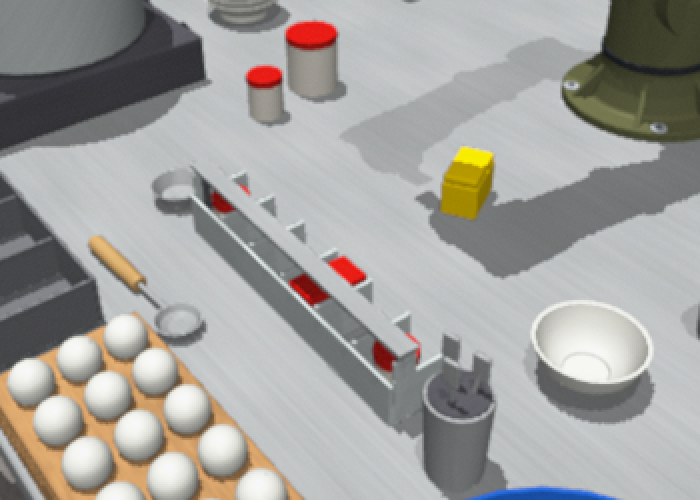

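The top view shows the jar square in the third gap from the cup, with its lid at (280,192) in the crop. The lid's near edge is at rack x ≈ -28 mm, against -29.5 expected at home. The rail is up, and everything else stands where it was.

```bash
python3 -c "
from station import ticket
print(ticket.close_job())"
```

```text
the job is handed in; nothing more can be done
None
```

The job is handed in, at about 36 s of the 72 s allowed. The jar looks fully home in the third gap; no verdict is reported on hand-in.

- **Rail:** I pressed the closed fingertips on the rail over the first gap from the spoon cup. I then slid them to the third gap without lifting and rested there for 1 s. The rail was pressed about 4 mm down, and the readings stayed at 4–5.5 N, well below the 22 N limit.
- **Jar:** I nudged it about 17 mm sideways into line, then pushed it from its short end into the third gap until it stopped firmly at about 6 N. The fingertips stopped at rack x = -42.8 mm, where about -42 mm was expected for fully home.
- **Last checks:** After backing off, the top camera put the lid's near edge at rack x ≈ -28 mm, against -29.5 mm expected; the difference is within the camera's accuracy. The jar is square in the gap, and the rail is up. Everything else in view looked unmoved, and the arm is clear. The tumbler and the robot-side part of the counter were outside the final close-ups. No check failed or disagreed.

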